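# Set an angle gauge to its mark on a raised stud and hold it

## Robot

A 6-joint arm with a two-finger parallel gripper is mounted at the origin on a cart in front of the work surface, level with it; the furniture and walls round the work are solid. World frame = base frame: x ahead of the robot, y to its left, z up, the work surface at z = 0. Lengths are in mm, angles in rad, forces in N, time in s.
With the tool pointing down it reaches from about 350 to 775 mm from the base axis. Payload 7.3 kg.
Tool frame: the origin (TCP) lies on the centre line of the jaws, within the pads' length; the fingertips stand 22 mm ahead of it and the grasp point (between the pads) lies 3 mm ahead of it; x points along the fingers, z is the direction in which the jaws open and shut, and the axes are right-handed (so a half turn about x gives the same grasp; the last joint's range is limited). The gripper opens to 92 mm and grips with 3 to 60 N. Pads are 19 mm wide; open, the fingers measure 130 mm over their backs; the gripper's body (75 mm by 190 mm) begins 47 mm behind the grasp point.
Start: joints at [-1.304, 0.342, 1.524, -0, 1.275, -0.146], TCP at [210.64, -480.909, 248.741] pointing down, gripper open.
Joint ranges: [-2.53, 2.53], [-0.77, 2.02], [0.04, 2.7], [-1, 4.14], [0.28, 2.66], [-3.11, 3.11]. Speed limits (rad/s): [2.57, 2.57, 3.14, 3.14, 3.14, 3.14].

## Interface

Orientations are given as [roll, pitch, yaw] about the fixed x, y, z axes, in that order (R = Rz(yaw) Ry(pitch) Rx(roll)).
In Python, from plant import readout, imaging, bot gives the robot as it stands.
- The arm moves only by the tool arm_command, never from a script. Its argument "plan" is a list of rows, each an object of numbers: "tx", "ty", "tz": the shift along the tool's x, y, z in cm; "wx", "wy", "wz": the turn, a rotation vector about the tool's x, y, z in rad; "jaw": the opening, from -1 (shut) to 1 (fully open). In form: [{"tx": .., "ty": .., "tz": .., "wx": .., "wy": .., "wz": .., "jaw": ..}, ...]. A call has 1 to 20 rows; each row shifts and turns the commanded pose from where the row before left it, along the tool's axes as they then stand; what a row does not reach is not made up. A row lasts 1/10 s, in which the tool goes at most 50 mm and 8.59 degrees, less where a joint would pass 70% of its speed; a pose out of reach is approached as far as the arm can. A call with a gripper value outside its range is refused whole. The fingers move at their own pace and stop on an object; the grip force is fixed at half the most. Time passes only in rows, so rows that do not move let the fingers close. It gives the time, the measured TCP pose, the force and the opening at its end, in the units of the state.
- readout.get_obs(): the state, without advancing time (a new reading comes with each control period).
- imaging.capture(name): name is "scene" or "side" or "wrist"; returns the picture (480x640x3 uint8, blue, green, red); there is no depth.
- imaging.get_calibration(name): a dict with "fx", "fy", "cx", "cy" (pixels), "position" and "rotation" of the camera in the world; the wrist camera has in their place "mount" (4x4, takes a point from camera to tool coordinates, whose origin is the TCP and whose axes are the tool frame's). Camera axes: x right, y up, looking along -z (the intrinsics and any distortion apply to the point x, -y, -z); pixel columns grow to the right and rows downward; lengths in mm; the calibration is good to about 2 mm. The wrist camera is an equidistant fisheye: a pixel r from the principal point sees the ray r / f radians off the axis. A picture is of the moment at which its call begins: read the wrist's pose just before it. get_calibration takes no time and is no camera call.
- bot.close_job(): hands the job in, once; it reports no verdict.
The state is a dict: "time": time; "joint_positions": joint angles; "dq": joint speeds; "tau": joint torques, N m; "tool_pos": TCP position; "tcp_rot": TCP orientation; "contact_force": force on the tool from outside, world axes, zero at the start; "moment": the same for the moment, N m; "grip_width": finger opening in mm.
Only numpy, scipy, OpenCV 4.12 (cv2) and the standard library are available. Lean on these libraries where they do the work, as an engineer would, in place of code of your own. Each camera call takes 0.05 s, during which the arm holds its last target.

## Task

Press the red-ended sprung lever of the grey rest block down until it clicks over and stays down by itself, which swings the yellow cover off the steel stud. Then pick up the angle gauge by its black grip post, set the middle of its flat shoe upright on the uneven, sprung stud, and rock it there, leaning its top to its left, until the swinging pointer settles inside the red mark. Finish while still gripping the gauge at that lean, with the shoe pressing the stud lightly; do not put it down, and leave the vial, the crucible and the tin where they are.

Things in the scene. Friction and masses are not known exactly. Their poses are not given: they have to be found in the camera images.
- rest_block: grey metal rest block fixed to the worktop, base plate 110 x 176 x 12 mm; origin on the worktop under the axis of its round post (diameter 28 mm, 42 mm at its foot) that carries the stud; x towards the far side, y to the left. The base plate runs from y = +45 to -131 mm and x = -42 to +68 mm; the lever points along -y. A thin cover post, 86 mm tall, stands at x = +50 mm.
- lever_pad (a point): centre of the top face of the red press pad (30 x 34 mm, 10 mm thick) at the end of the lever, 78 mm out from the lever's pivot, which lies at the block's y = -38 mm, z = 43 mm, axis along the block's x. Turns with the lever; at the start 75 mm above the worktop and 109 mm from the block's axis.
- lever (a joint): lever angle in rad: 0 = up (lever 20 degrees above level), grows as the pad is pressed down, 0.5 = fully down against its stop (pad about 38 mm lower, 9 degrees below level). It springs back, with about 7 N at the pad at first and less farther down, until 0.38; there it goes over centre, snaps to 0.5 and stays by itself.
- cover (a joint): angle of the cover: a round yellow cap (diameter 34 mm, 4 mm thick, 77 to 81 mm above the worktop) on an arm that turns level about the cover post. 0 = over the stud, hiding it from above; geared to the lever, it swings away to the block's -y and back, to 2.0 rad when the lever is latched, and is then clear of the stud.
- stud: steel stud in the top of the round post (post top 46 mm up), sprung: gives down up to 8 mm, from 2 N, about 1.5 N per mm (14 N at its stop). Crown of two rounded ridges along the block's x (radius 6 mm, 22 mm long): the high one, 72 mm above the worktop when free, at the block's y = -4 mm; the low one 10 mm to its +y and 2.5 mm lower. Origin at the high ridge's height, on the post's axis.
- stud_top (a point): top of the middle of the stud's high ridge, 4 mm to the block's -y of the post's axis; moves down with the stud
- gauge: angle gauge, 0.25 kg or so, 142 mm tall, loose, standing upright on the worktop: flat aluminium shoe 40 (x) x 70 (y) x 10 mm, above it an upright round grey case (diameter 86 mm, 22 mm thick, centre 52 mm up) with a white dial facing -x, and on top a black rubber grip post. Origin at the centre of the shoe's underside; x points out of the back of the dial, y to the left as one looks at the dial, z up.
- gauge_grip (a point): point to grasp on the grip post (22 mm in x by 24 mm in y, from 95 to 142 mm above the shoe's underside), on its axis 118 mm above the shoe's underside; axes as the gauge
- gauge_foot (a point): centre of the underside of the gauge's shoe
- pointer (a joint): angle of the black plumb pointer in the dial, rad; it hangs down by its weight, swings freely and settles in about a second. 0 = towards the middle of the shoe; positive = tip turned to the gauge's +y (left). When the gauge's top leans to the left by an angle, the pointer reads plus that angle.
- mark_ring (a joint): angle of the red mark on the dial's dark outer ring, same sense and zero as the pointer, rad; between 0.20 and 0.36, stays where it is set (never to be touched)
- pointer_tip (a point): tip of the pointer, 34 mm from its pivot (the dial's centre)
- red_mark (a point): middle of the red mark (6 mm wide), 34 mm from the dial's centre
- vial_a: small glass sample vial with blue screw cap, 24 mm across, 44 mm tall, standing behind and to the right of the block; to be left alone
- crucible: small white crucible, 41 mm across, 28 mm tall, standing behind the gauge; to be left alone
- tin: white metal tin with lid, 65 mm across, 53 mm tall, standing to the left of the block; to be left alone

How it is judged (in metres and radians):
On the way, in this order (a step that is already met when the one before it is completed fails the run):
1. the lever is down and stays down with nothing pressing it (value of joint lever above 0.45 rad and contact force between each of the arm, the fingers and rest_block below 0.1 N), for 0.2 s.
2. the gauge is lifted in the fingers (height (world z) of gauge_foot above 0.06 m and contact force between the fingers and gauge above 1 N), for 0.1 s.
3. the shoe rests upright (within about 6 degrees) on the uncovered stud (contact force between gauge and stud above 0.3 N and angle between gauge's own z axis and vertical below 0.1 rad and horizontal distance between gauge_foot and stud_top below 0.025 m and value of joint lever above 0.45 rad), for 0.1 s.
At the end, for the whole second after the job is handed in: lever latched (joint over 0.45); fingers grip the gauge; its shoe presses the stud with 0.3 to 25 N, shoe centre within 25 mm of the stud top and over 55 mm above the worktop; gauge still; pointer settled (under 0.2 rad/s) with its tip within 3 mm of the middle of the red mark (value of joint lever above 0.45 rad and contact force between gauge and stud between 0.3 and 25 N and distance between pointer_tip and red_mark below 0.003 m and velocity of joint pointer between -0.2 and 0.2 rad/s and horizontal distance between gauge_foot and stud_top below 0.025 m and contact force between the fingers and gauge above 1 N and height (world z) of gauge_foot above 0.055 m and linear speed of gauge below 0.02 m/s); the arm keeps its last pose, push and grip.
It fails at once if the vial is moved by more than 20 mm (distance of vial_a from where it was at the start of the episode above 0.02 m).
It fails at once if the crucible is moved by more than 20 mm (distance of crucible from where it was at the start of the episode above 0.02 m).
It fails at once if the tin is moved by more than 20 mm (distance of tin from where it was at the start of the episode above 0.02 m).
It also fails if it takes over 51 s, if anything falls off the work surface, if the arm or the gripper's body presses on something with over 40 N, if the wrist force passes 120 N, or if a joint passes its speed limit or range.

## Working session

There is one attempt and no reset: what is moved stays moved. The work goes in short steps, Python scripts to look and compute and a tool call to move; the robot and the scene stay as the last step left them, time stands still between calls to the robot, and variables do not carry over. Pictures are saved under pics/ and viewed, and the job is handed in when it is done.

Besides the shell and the picture viewer there is one more tool, called after ">>>" by a JSON object that holds its "fn" and its "kwargs". arm_command: Moves the arm, as the interface text tells. Its arguments: {"type":"object","properties":{"plan":{"type":"array"}},"required":["plan"]}

```bash
ls; mkdir -p pics
python3 - <<'E'
from plant import readout, imaging, bot
import cv2
print(readout.get_obs())
for n in ("scene","side","wrist"):
    print(n, imaging.get_calibration(n))
    cv2.imwrite(f"pics/{n}0.png", imaging.capture(n))
E
```

```text
pics
{'time': 0.0, 'joint_positions': array([-1.30399538e+00,  3.42710691e-01,  1.52499811e+00, -3.37255377e-05,
        1.27538553e+00, -1.46017155e-01]), 'dq': array([ 0.00078547,  0.00116156, -0.00095321,  0.00077763, -0.00118835,
       -0.00175294]), 'tau': array([ 8.46718194e-05, -4.31249428e+01, -2.44218224e+01,  7.16831814e-02,
        5.60270820e-02, -1.23723808e-04]), 'tool_pos': array([ 210.53242561, -480.5410975 ,  248.05777588]), 'tcp_rot': array([3.01704804, 1.5692943 , 1.85907966]), 'contact_force': array([-0.10839115,  0.38163053, -0.6326872 ]), 'moment': array([ 0.04325934, -0.00059841,  0.02598025]), 'grip_width': 91.89816626875977}
scene {'fx': 597.3909065110021, 'fy': 597.3909065110021, 'cx': 327.61729924185073, 'cy': 249.62824738724103, 'position': array([-114.53487245, -842.53383634,  778.12501097]), 'rotation': array([ 1.01510114, -0.01158473, -0.63449291])}
side {'fx': 487.78188125309106, 'fy': 487.78188125309106, 'cx': 317.5955390062272, 'cy': 237.2293422684622, 'position': array([ 436.4245235 , -836.06725094,  445.65955718]), 'rotation': array([ 1.18000761, -0.00524231, -0.11143191])}
wrist {'fx': 371.64829954431775, 'fy': 371.64829954431775, 'cx': 318.1272002878898, 'cy': 240.59551170209244, 'mount': array([[ 1.92156004e-04,  3.10720146e-01, -9.50501422e-01,
        -1.37131991e+02],
       [-6.52408323e-06,  9.50501440e-01,  3.10720151e-01,
         8.46194669e+01],
       [ 9.99999982e-01, -5.35055922e-05,  1.84671723e-04,
        -8.53048617e-01],
       [ 0.00000000e+00,  0.00000000e+00,  0.00000000e+00,
         1.00000000e+00]])}
```

View pics/scene0.png

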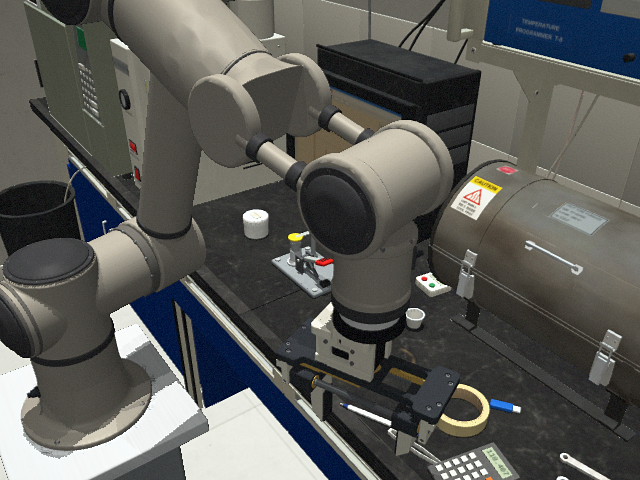

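View pics/side0.png

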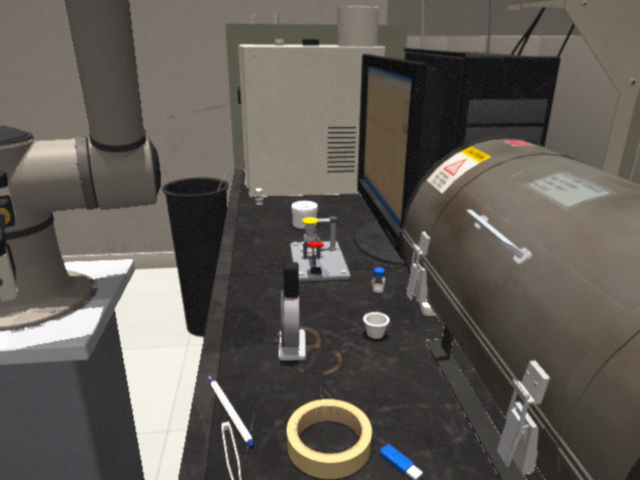

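View pics/wrist0.png

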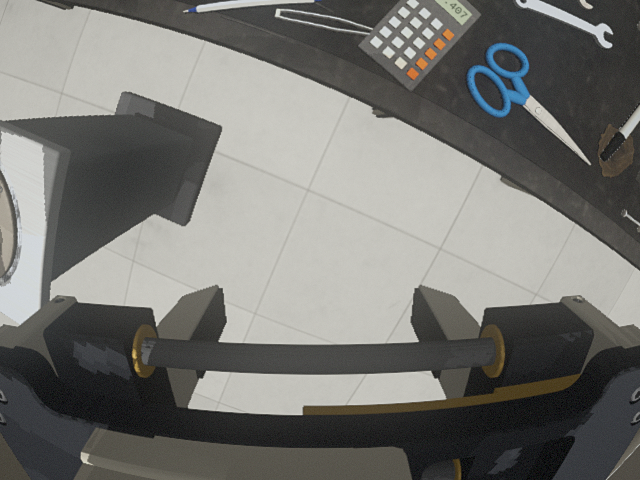

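```bash
cat > h.py <<'E'
import numpy as np, cv2
from scipy.spatial.transform import Rotation as R
from plant import readout, imaging, bot
def rpy(a): return R.from_euler('xyz',a).as_matrix()
def cam(name,obs=None):
    c=imaging.get_calibration(name)
    if name=="wrist":
        M=np.array(c["mount"]); o=obs or readout.get_obs()
        T=np.eye(4);T[:3,:3]=rpy(o["tcp_rot"]);T[:3,3]=o["tool_pos"]
        W=T@M; return c,W[:3,:3],W[:3,3]
    return c,rpy(c["rotation"]),np.array(c["position"])
def proj(name,P,obs=None,C=None):
    c,Rm,p=C or cam(name,obs)
    q=(np.atleast_2d(P)-p)@Rm
    x,y,z=q[:,0],-q[:,1],-q[:,2]
    if name=="wrist":
        r=np.hypot(x,y);th=np.arctan2(r,z);s=np.where(r>1e-9,th/np.maximum(r,1e-9),0)
        u=c["cx"]+c["fx"]*x*s;v=c["cy"]+c["fy"]*y*s
    else:
        u=c["cx"]+c["fx"]*x/z;v=c["cy"]+c["fy"]*y/z
    return np.c_[u,v]
def ray(name,uv,obs=None,C=None):
    c,Rm,p=C or cam(name,obs)
    a=(uv[0]-c["cx"])/c["fx"];b=(uv[1]-c["cy"])/c["fy"]
    if name=="wrist":
        th=np.hypot(a,b);k=np.sin(th)/th if th>1e-9 else 1
        d=np.array([a*k,-b*k,-np.cos(th)])
    else: d=np.array([a,-b,-1.])
    d=Rm@d;return p,d/np.linalg.norm(d)
def onz(name,uv,z,obs=None,C=None):
    p,d=ray(name,uv,obs,C);return p+d*(z-p[2])/d[2]
E
python3 - <<'E'
import cv2
im=cv2.imread('pics/side0.png');cv2.imwrite('pics/s0c.png',cv2.resize(im[180:380,220:440],None,fx=3,fy=3,interpolation=cv2.INTER_CUBIC)[:600])
im=cv2.imread('pics/scene0.png');cv2.imwrite('pics/c0c.png',cv2.resize(im[190:340,230:450],None,fx=3.5,fy=3.5,interpolation=cv2.INTER_CUBIC))
E
```

```text
(no output)
```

View pics/s0c.png

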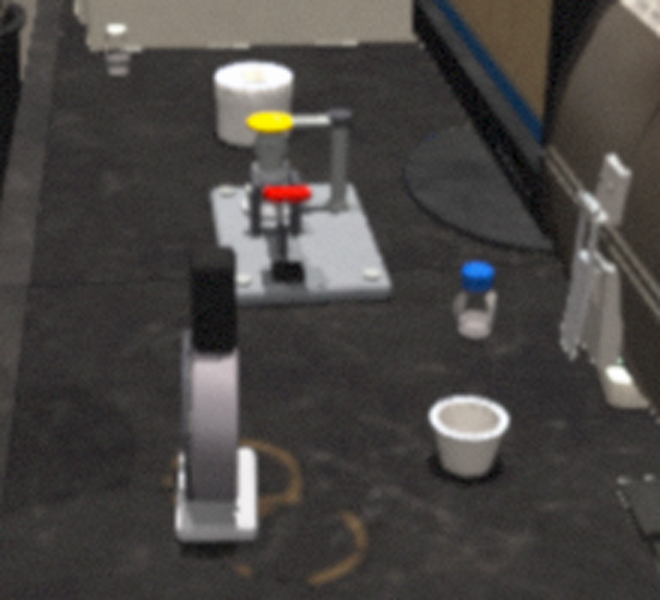

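View pics/c0c.png

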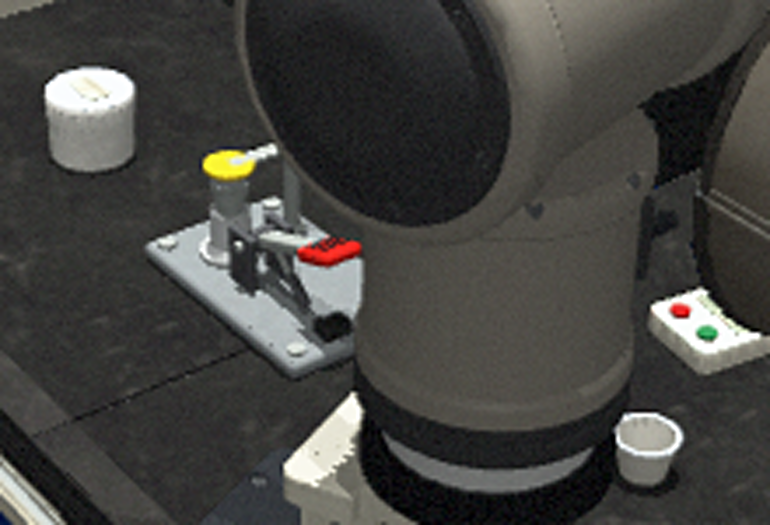

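Run:
```python
from h import *
f=lambda n,u,z:print(n,u,z,onz(n,u,z).round(1))
f('side',(291,264.5),142)
f('side',(279.5,356),10);f('side',(305,355.5),10);
f('side',(310,220.3),81);f('scene',(295.1,236.6),81);f('side',(315.7,243.5),75);f('scene',(324,262),75)
# block corners fit
from scipy.optimize import least_squares
C=cam('side')
m=[(-42,-131,12,298.3,277.3),(68,-131,12,350,276.7),(-42,45,12,290.7,242.3),(68,45,12,337.7,242.3),(0,0,81,310,220.3)]
m=np.array(m)
S=cam('scene')
ms=np.array([(-42,-131,12,230+290/3.5,190+372/3.5),(-42,45,12,230+147/3.5,190+245/3.5),(0,0,81,295.1,236.6)])
def T(x,P):
    c,s=np.cos(x[2]),np.sin(x[2]);return np.c_[x[0]+c*P[:,0]-s*P[:,1],x[1]+s*P[:,0]+c*P[:,1],P[:,2]]
for sel in (0,1,2):
    def r(x):
        a=(proj('side',T(x,m),C=C)-m[:,3:]).ravel();b=(proj('scene',T(x,ms),C=S)-ms[:,3:]).ravel()
        return a if sel==0 else b if sel==1 else np.r_[a,b]
    s=least_squares(r,[430,50,0]);print(sel,s.x,s.fun.round(1))
```

```text
side (291, 264.5) 142 [ 470.5 -202.3  142. ]
side (279.5, 356) 10 [ 449.4 -236.2   10. ]
side (305, 355.5) 10 [ 486.8 -238.9   10. ]
side (310, 220.3) 81 [531.1 139.6  81. ]
scene (295.1, 236.6) 81 [530.2 145.5  81. ]
side (315.7, 243.5) 75 [531.2  26.6  75. ]
scene (324, 262) 75 [526.9  28.4  75. ]
0 [5.32272429e+02 1.37751754e+02 4.17632077e-03] [-2.3  1.   1.9 -1.2 -0.5  0.6  0.4 -1.4  0.6  0.3]
1 [ 5.29898609e+02  1.41498282e+02 -2.00018171e-02] [-0.  -0.3 -0.8 -0.5  0.8  0.8]
2 [ 5.31759519e+02  1.40974740e+02 -3.93888024e-03] [-3.3  0.2  0.9 -1.7 -0.7 -0.   0.2 -1.8  0.2 -0.2  1.8 -0.6 -0.2 -0.4
  1.7  0.6]
```

```bash
cat >> h.py <<'E'
def Rt(y=-1):  # target: tool x down, tool z=+y world
    return np.array([[0,0,-1],[-1,0,0],[0,1,0]],float).T*1.0
RT=np.c_[[0,0,-1],[-1,0,0],[0,1,0]].astype(float)
def move(P,Rtarget=RT,obs=None):
    o=obs or readout.get_obs();A=rpy(o["tcp_rot"])
    d=A.T@(np.array(P)-o["tool_pos"]);w=R.from_matrix(A.T@Rtarget).as_rotvec()
    print("shift cm",(d/10).round(2),"rot",w.round(4),"n",max(np.linalg.norm(d)/50,np.linalg.norm(w)/.1499).round(1))
    return d,w
E
python3 - <<'E'
from h import *
o=readout.get_obs();print(rpy(o["tcp_rot"]).round(3),np.linalg.det(RT))
move([529,31,130])
E
```

```text
[[-0.     0.916  0.401]
 [ 0.001  0.401 -0.916]
 [-1.     0.    -0.001]] 1.0
shift cm [ 11.87  49.69 -34.07] rot [-2.7288e+00 -1.0000e-04 -1.6000e-03] n 18.2
```

>>> {"fn": "arm_command", "kwargs": {"plan": [{"tx": 0.59,"ty": 3.31,"tz": -2.27,"jaw": -1},{"tx": 0.59,"ty": 3.31,"tz": -2.27,"jaw": -1},{"tx": 0.59,"ty": 3.31,"tz": -2.27,"jaw": -1},{"tx": 0.59,"ty": 3.31,"tz": -2.27,"jaw": -1},{"tx": 0.59,"ty": 3.31,"tz": -2.27,"jaw": -1},{"tx": 0.59,"ty": 3.31,"tz": -2.27,"jaw": -1},{"tx": 0.59,"ty": 3.31,"tz": -2.27,"jaw": -1},{"tx": 0.59,"ty": 3.31,"tz": -2.27,"jaw": -1},{"tx": 0.59,"ty": 3.31,"tz": -2.27,"jaw": -1},{"tx": 0.59,"ty": 3.31,"tz": -2.27,"jaw": -1},{"tx": 0.59,"ty": 3.31,"tz": -2.27,"jaw": -1},{"tx": 0.59,"ty": 3.31,"tz": -2.27,"jaw": -1},{"tx": 0.59,"ty": 3.31,"tz": -2.27,"jaw": -1},{"tx": 0.59,"ty": 3.31,"tz": -2.27,"jaw": -1},{"tx": 0.59,"ty": 3.31,"tz": -2.27,"jaw": -1}]}}

```text
invalid input at $.plan[0]: expected keys tx, ty, tz, wx, wy, wz, jaw
```

>>> {"fn": "arm_command", "kwargs": {"plan": [{"wx": -0.144,"jaw": -1},{"wx": -0.144,"jaw": -1},{"wx": -0.144,"jaw": -1},{"wx": -0.144,"jaw": -1},{"wx": -0.144,"jaw": -1},{"wx": -0.144,"jaw": -1},{"wx": -0.144,"jaw": -1},{"wx": -0.144,"jaw": -1},{"wx": -0.144,"jaw": -1},{"wx": -0.144,"jaw": -1},{"wx": -0.144,"jaw": -1},{"wx": -0.144,"jaw": -1},{"wx": -0.144,"jaw": -1},{"wx": -0.144,"jaw": -1},{"wx": -0.144,"jaw": -1},{"wx": -0.144,"jaw": -1},{"wx": -0.144,"jaw": -1},{"wx": -0.144,"jaw": -1},{"wx": -0.137,"jaw": -1}]}}

```text
invalid input at $.plan[0]: expected keys tx, ty, tz, wx, wy, wz, jaw
```

Run:
```python
from h import *
o=readout.get_obs();print(o["time"],o["tool_pos"],o["joint_positions"],o["contact_force"])
im=imaging.capture("wrist");cv2.imwrite("pics/w1.png",im)
im2=imaging.capture("side");cv2.imwrite("pics/s1.png",cv2.resize(im2[180:380,220:440],None,fx=3,fy=3,interpolation=cv2.INTER_CUBIC))
move([529,31,130])
print(proj('wrist',[[529,32,75],[531,141,81],[469,-203,142]],o))
```

```text
0.15 [ 210.56512129 -480.62017885  248.19958357] [-1.30397384e+00  3.42578883e-01  1.52478786e+00 -3.54621391e-05
  1.27540264e+00 -1.45988624e-01] [1.0738308  0.19941839 0.45085186]
shift cm [ 11.87  49.69 -34.1 ] rot [-2.7288e+00 -1.0000e-04 -9.0000e-04] n 18.2
[[  42.49071471 -154.92150847]
 [  -4.45325667 -148.45481127]
 [ 135.9603418  -156.52901444]]
```

View pics/w1.png

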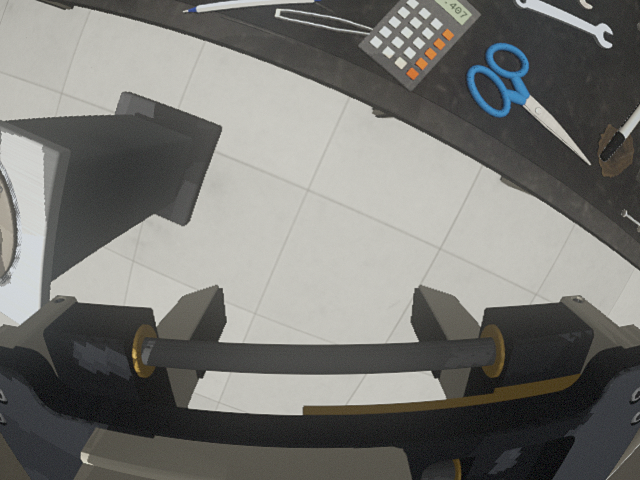

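View pics/s1.png

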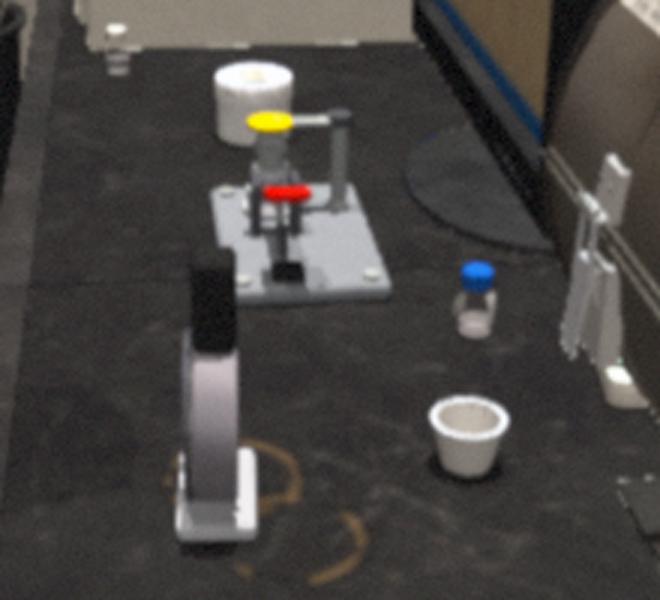

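All keys are required; resending in full.

>>> {"fn": "arm_command", "kwargs": {"plan": [{"tx": 0.59,"ty": 3.31,"tz": -2.27,"wx": 0,"wy": 0,"wz": 0,"jaw": -1},{"tx": 0.59,"ty": 3.31,"tz": -2.27,"wx": 0,"wy": 0,"wz": 0,"jaw": -1},{"tx": 0.59,"ty": 3.31,"tz": -2.27,"wx": 0,"wy": 0,"wz": 0,"jaw": -1},{"tx": 0.59,"ty": 3.31,"tz": -2.27,"wx": 0,"wy": 0,"wz": 0,"jaw": -1},{"tx": 0.59,"ty": 3.31,"tz": -2.27,"wx": 0,"wy": 0,"wz": 0,"jaw": -1},{"tx": 0.59,"ty": 3.31,"tz": -2.27,"wx": 0,"wy": 0,"wz": 0,"jaw": -1},{"tx": 0.59,"ty": 3.31,"tz": -2.27,"wx": 0,"wy": 0,"wz": 0,"jaw": -1},{"tx": 0.59,"ty": 3.31,"tz": -2.27,"wx": 0,"wy": 0,"wz": 0,"jaw": -1},{"tx": 0.59,"ty": 3.31,"tz": -2.27,"wx": 0,"wy": 0,"wz": 0,"jaw": -1},{"tx": 0.59,"ty": 3.31,"tz": -2.27,"wx": 0,"wy": 0,"wz": 0,"jaw": -1},{"tx": 0.59,"ty": 3.31,"tz": -2.27,"wx": 0,"wy": 0,"wz": 0,"jaw": -1},{"tx": 0.59,"ty": 3.31,"tz": -2.27,"wx": 0,"wy": 0,"wz": 0,"jaw": -1},{"tx": 0.59,"ty": 3.31,"tz": -2.27,"wx": 0,"wy": 0,"wz": 0,"jaw": -1},{"tx": 0.59,"ty": 3.31,"tz": -2.27,"wx": 0,"wy": 0,"wz": 0,"jaw": -1},{"tx": 0.59,"ty": 3.31,"tz": -2.27,"wx": 0,"wy": 0,"wz": 0,"jaw": -1}]}}

```text
time: 1.75
tool_pos: [529.5, 31.8, 159.9]
tcp_rot: [-0.379, 1.571, -1.537]
contact_force: [0.5, -0.6, -0.4]
grip_width: 0.6
```

>>> {"fn": "arm_command", "kwargs": {"plan": [{"tx": 0,"ty": 0,"tz": 0,"wx": -0.144,"wy": 0,"wz": 0,"jaw": -1},{"tx": 0,"ty": 0,"tz": 0,"wx": -0.144,"wy": 0,"wz": 0,"jaw": -1},{"tx": 0,"ty": 0,"tz": 0,"wx": -0.144,"wy": 0,"wz": 0,"jaw": -1},{"tx": 0,"ty": 0,"tz": 0,"wx": -0.144,"wy": 0,"wz": 0,"jaw": -1},{"tx": 0,"ty": 0,"tz": 0,"wx": -0.144,"wy": 0,"wz": 0,"jaw": -1},{"tx": 0,"ty": 0,"tz": 0,"wx": -0.144,"wy": 0,"wz": 0,"jaw": -1},{"tx": 0,"ty": 0,"tz": 0,"wx": -0.144,"wy": 0,"wz": 0,"jaw": -1},{"tx": 0,"ty": 0,"tz": 0,"wx": -0.144,"wy": 0,"wz": 0,"jaw": -1},{"tx": 0,"ty": 0,"tz": 0,"wx": -0.144,"wy": 0,"wz": 0,"jaw": -1},{"tx": 0,"ty": 0,"tz": 0,"wx": -0.144,"wy": 0,"wz": 0,"jaw": -1},{"tx": 0,"ty": 0,"tz": 0,"wx": -0.144,"wy": 0,"wz": 0,"jaw": -1},{"tx": 0,"ty": 0,"tz": 0,"wx": -0.144,"wy": 0,"wz": 0,"jaw": -1},{"tx": 0,"ty": 0,"tz": 0,"wx": -0.144,"wy": 0,"wz": 0,"jaw": -1},{"tx": 0,"ty": 0,"tz": 0,"wx": -0.144,"wy": 0,"wz": 0,"jaw": -1},{"tx": 0,"ty": 0,"tz": 0,"wx": -0.144,"wy": 0,"wz": 0,"jaw": -1},{"tx": 0,"ty": 0,"tz": 0,"wx": -0.144,"wy": 0,"wz": 0,"jaw": -1},{"tx": 0,"ty": 0,"tz": 0,"wx": -0.144,"wy": 0,"wz": 0,"jaw": -1},{"tx": 0,"ty": 0,"tz": 0,"wx": -0.144,"wy": 0,"wz": 0,"jaw": -1},{"tx": 0,"ty": 0,"tz": 0,"wx": -0.137,"wy": 0,"wz": 0,"jaw": -1}]}}

```text
time: 3.65
tool_pos: [528.8, 30.2, 160.1]
tcp_rot: [1.842, 1.571, -2.864]
contact_force: [-1.2, -0.0, -0.2]
grip_width: 0.8
```

Run:
```python
from h import *
o=readout.get_obs();print(o["time"],o["tool_pos"],o["joint_positions"],o["contact_force"])
im=imaging.capture("wrist");cv2.imwrite("pics/w2.png",im)
move([529,31,130])
print(proj('wrist',[[529,32,75],[531,141,81],[469,-203,142]],o))
```

```text
3.65 [528.79096115  30.16141834 160.1027796 ] [-8.77322465e-02  4.38532681e-01  1.63942367e+00 -8.52015149e-05
  1.06383113e+00 -1.66446758e+00] [-1.21575646 -0.02432716 -0.17057232]
shift cm [ 3.01 -0.02  0.09] rot [ 0.0127 -0.0001 -0.0001] n 0.6
[[319.80401272 259.58847399]
 [481.88834379 265.21068742]
 [-46.74711467 201.076046  ]]
```

View pics/w2.png

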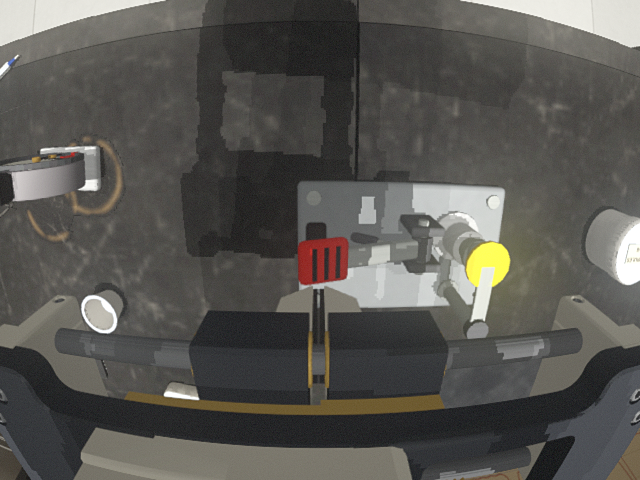

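Run:
```python
from h import *
o=readout.get_obs()
for uv,z in (((324,260),75),((488,264.5),81),((306,184),12),((503,188),12),((503,308),12),((24,187),142)): print(uv,onz('wrist',uv,z,o).round(1))
```

```text
(324, 260) [529.3  34.7  75. ]
(488, 264.5) [529.8 145.6  81. ]
(306, 184) [490.8  21.   12. ]
(503, 188) [488.1 186.7  12. ]
(503, 308) [602.4 208.5  12. ]
(24, 187) [ 466.1 -127.2  142. ]
```

>>> {"fn": "arm_command", "kwargs": {"plan": [{"tx": 2,"ty": 0,"tz": 0.2,"wx": 0,"wy": 0,"wz": 0,"jaw": -1},{"tx": 2,"ty": 0,"tz": 0,"wx": 0,"wy": 0,"wz": 0,"jaw": -1},{"tx": 1.5,"ty": 0,"tz": 0,"wx": 0,"wy": 0,"wz": 0,"jaw": -1},{"tx": 0.5,"ty": 0,"tz": 0,"wx": 0,"wy": 0,"wz": 0,"jaw": -1},{"tx": 0.5,"ty": 0,"tz": 0,"wx": 0,"wy": 0,"wz": 0,"jaw": -1},{"tx": 0.5,"ty": 0,"tz": 0,"wx": 0,"wy": 0,"wz": 0,"jaw": -1},{"tx": 0.5,"ty": 0,"tz": 0,"wx": 0,"wy": 0,"wz": 0,"jaw": -1},{"tx": 0.5,"ty": 0,"tz": 0,"wx": 0,"wy": 0,"wz": 0,"jaw": -1},{"tx": 0.5,"ty": 0,"tz": 0,"wx": 0,"wy": 0,"wz": 0,"jaw": -1},{"tx": 0.5,"ty": 0,"tz": 0,"wx": 0,"wy": 0,"wz": 0,"jaw": -1},{"tx": 0.5,"ty": 0,"tz": 0,"wx": 0,"wy": 0,"wz": 0,"jaw": -1},{"tx": 0.3,"ty": 0,"tz": 0,"wx": 0,"wy": 0,"wz": 0,"jaw": -1},{"tx": 0,"ty": 0,"tz": 0,"wx": 0,"wy": 0,"wz": 0,"jaw": -1},{"tx": 0,"ty": 0,"tz": 0,"wx": 0,"wy": 0,"wz": 0,"jaw": -1}]}}

```text
time: 5.1
tool_pos: [528.7, 32.3, 62.0]
tcp_rot: [1.495, 1.57, 3.065]
contact_force: [-0.3, 0.1, -0.1]
grip_width: 0.9
```

Run:
```python
from h import *
im2=imaging.capture("side");cv2.imwrite("pics/s3.png",cv2.resize(im2[180:380,220:440],None,fx=3,fy=3,interpolation=cv2.INTER_CUBIC))
```

```text
(no output)
```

View pics/s3.png

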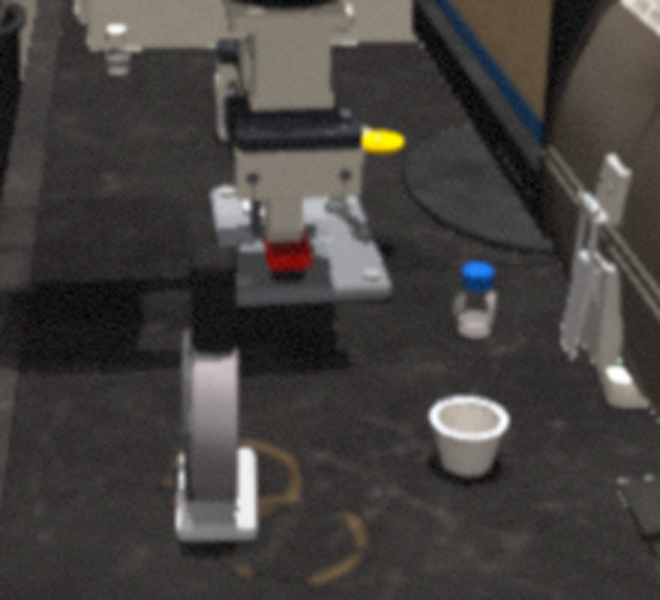

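>>> {"fn": "arm_command", "kwargs": {"plan": [{"tx": -1.5,"ty": 0,"tz": 0,"wx": 0,"wy": 0,"wz": 0,"jaw": -1},{"tx": -3.1,"ty": 0,"tz": 0,"wx": 0,"wy": 0,"wz": 0,"jaw": -1},{"tx": -3.1,"ty": 0,"tz": 0,"wx": 0,"wy": 0,"wz": 0,"jaw": -1},{"tx": -3.1,"ty": 0,"tz": 0,"wx": 0,"wy": 0,"wz": 0,"jaw": -1},{"tx": -3,"ty": 0,"tz": 0,"wx": 0,"wy": 0,"wz": 0,"jaw": 1},{"tx": 0,"ty": 1,"tz": -3.36,"wx": 0,"wy": 0,"wz": 0,"jaw": 1},{"tx": 0,"ty": 1,"tz": -3.36,"wx": 0,"wy": 0,"wz": 0,"jaw": 1},{"tx": 0,"ty": 1,"tz": -3.36,"wx": 0,"wy": 0,"wz": 0,"jaw": 1},{"tx": 0,"ty": 1,"tz": -3.36,"wx": 0,"wy": 0,"wz": 0,"jaw": 1},{"tx": 0,"ty": 1,"tz": -3.36,"wx": 0,"wy": 0,"wz": 0,"jaw": 1},{"tx": 0,"ty": 1,"tz": -3.36,"wx": 0,"wy": 0,"wz": 0,"jaw": 1},{"tx": 0,"ty": 0,"tz": -3.3,"wx": 0,"wy": 0,"wz": 0,"jaw": 1},{"tx": 0,"ty": 0,"tz": 0,"wx": 0,"wy": 0,"wz": 0,"jaw": 1},{"tx": 0,"ty": 0,"tz": 0,"wx": 0,"wy": 0,"wz": 0,"jaw": 1}]}}

```text
time: 6.55
tool_pos: [468.7, -202.8, 200.2]
tcp_rot: [-0.003, 1.57, 1.566]
contact_force: [-0.7, 0.4, -0.4]
grip_width: 76.0
```

Run:
```python
from h import *
o=readout.get_obs();print(o)
im=imaging.capture("wrist");cv2.imwrite("pics/w4.png",im)
im=imaging.capture("scene");cv2.imwrite("pics/c4.png",im)
im2=imaging.capture("side");cv2.imwrite("pics/s4.png",im2)
```

```text
{'time': 6.55, 'joint_positions': array([-5.58686808e-01,  3.61500812e-01,  1.63800333e+00,  3.02852657e-04,
        1.14225885e+00, -2.12804883e+00]), 'dq': array([ 0.0330791 , -0.00558565,  0.01530979,  0.00531785,  0.0009387 ,
        0.00101751]), 'tau': array([-1.17957551e+00, -4.22368956e+01, -2.32446653e+01, -1.81275001e-01,
       -3.03997623e-02, -6.53455756e-02]), 'tool_pos': array([ 468.67118232, -202.78088293,  200.21174313]), 'tcp_rot': array([-0.00336781,  1.57047246,  1.56586834]), 'contact_force': array([-0.7179335 ,  0.43003752, -0.43194612]), 'moment': array([ 0.13608425, -0.14844524, -0.01374394]), 'grip_width': 75.95133113687564}
```

View pics/w4.png

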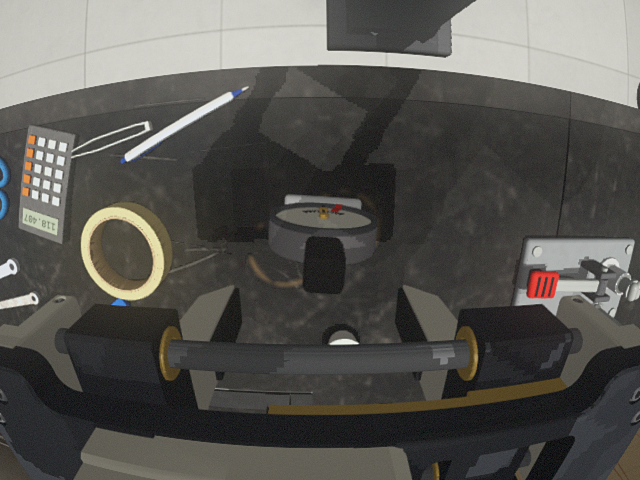

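View pics/c4.png

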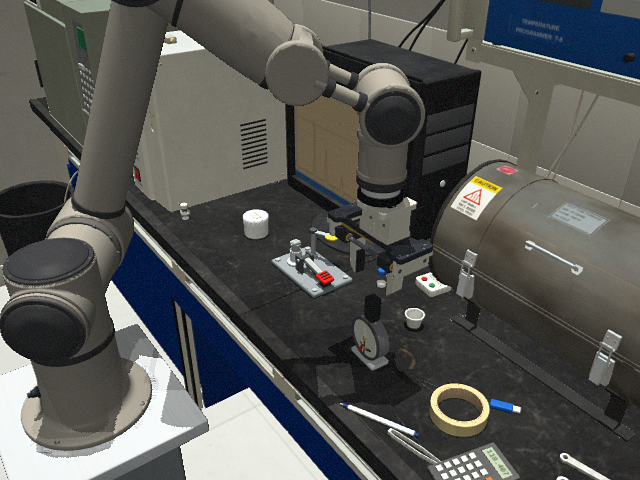

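View pics/s4.png

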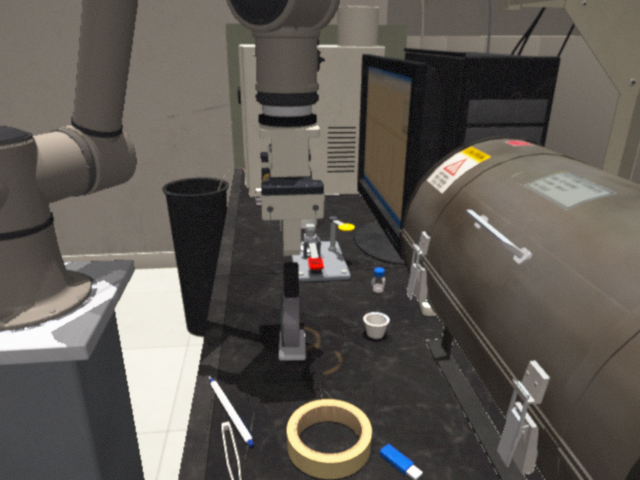

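Run:
```python
from h import *
o=readout.get_obs()
P=o["tool_pos"];print(P,proj('scene',P),proj('side',P))
for z in(142,): print(onz('wrist',(324,290),z,o),onz('wrist',(324,243),142,o))
print(proj('scene',[469,-203,142]),proj('scene',[469,-203,0]))
im=cv2.imread('pics/w4.png');cv2.imwrite('pics/w4c.png',cv2.resize(im[180:320,240:410],None,fx=4.2,fy=4.2,interpolation=cv2.INTER_CUBIC))
im=cv2.imread('pics/c4.png');cv2.imwrite('pics/c4c.png',cv2.resize(im[280:380,330:430],None,fx=6,fy=6,interpolation=cv2.INTER_CUBIC))
```

```text
[ 468.93753446 -201.38858425  200.25851786] [[375.48461199 270.8767166 ]] [[289.22121946 226.52091338]]
[ 477.81514926 -197.18728931  142.        ] [ 448.95190468 -197.38716443  142.        ]
[[374.33936368 298.35822806]] [[370.41579897 358.23969329]]
```

View pics/w4c.png

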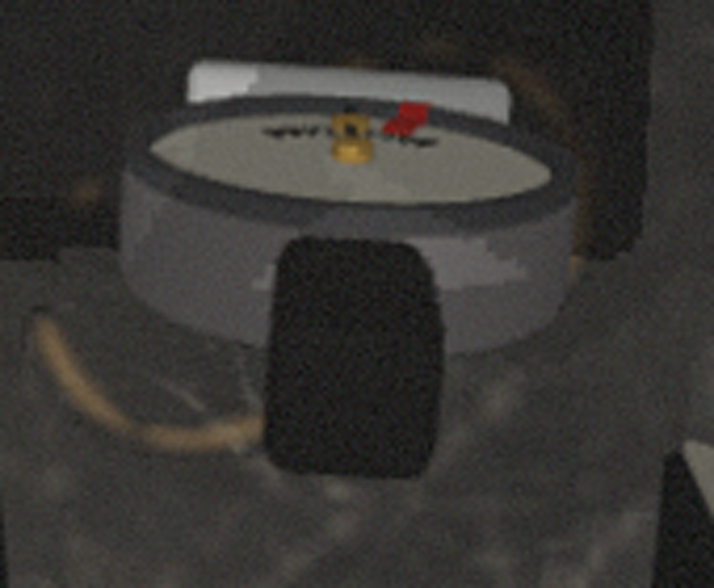

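View pics/c4c.png

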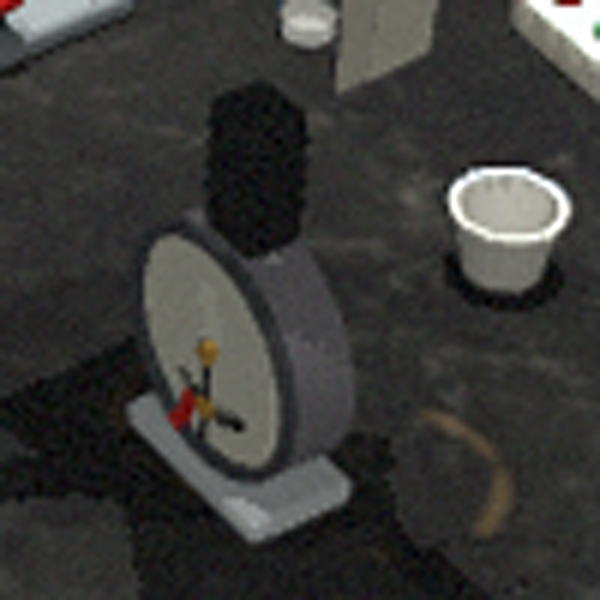

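Run:
```python
from h import *
o=dict(tool_pos=np.array([468.67118232,-202.78088293,200.21174313]),tcp_rot=np.array([-0.00336781,1.57047246,1.56586834]))
f=lambda x,y:(240+x/4.2,180+y/4.2)
for n,(x,y),z in (("shoeL",(190,65),10),("shoeR",(508,85),10),("postBL",(270,470),142),("postBR",(430,472),142),("posttopmid",(352,475),142),("knob",(352,140),52),("postlow",(350,240),95),('caseL',(121,190),52),('caseR',(578,225),52)):
    print(n,onz('wrist',f(x,y),z,o).round(1))
```

```text
shoeL [ 447.9 -231.4   10. ]
shoeR [ 452.3 -163.2   10. ]
postBL [ 478.8 -210.1  142. ]
postBR [ 479.2 -187.8  142. ]
posttopmid [ 479.6 -198.7  142. ]
knob [ 454.1 -197.4   52. ]
postlow [ 460.2 -198.4   95. ]
caseL [ 463.8 -241.5   52. ]
caseR [ 470.9 -153.8   52. ]
```

Run:
```python
from h import *
c,s=np.cos(-.07),np.sin(-.07)
Rz=np.array([[c,-s,0],[s,c,0],[0,0,1]])
print(readout.get_obs()["grip_width"]);move([469.5,-198.5,122],Rz@RT)
```

```text
87.6483434836028
shift cm [ 7.83 -0.06  0.29] rot [ 0.0713  0.0003 -0.0001] n 1.6
```

>>> {"fn": "arm_command", "kwargs": {"plan": [{"tx": 1.0,"ty": -0.06,"tz": 0.29,"wx": 0.071,"wy": 0,"wz": 0,"jaw": 1},{"tx": 1.5,"ty": 0,"tz": 0,"wx": 0,"wy": 0,"wz": 0,"jaw": 1},{"tx": 1.5,"ty": 0,"tz": 0,"wx": 0,"wy": 0,"wz": 0,"jaw": 1},{"tx": 1.5,"ty": 0,"tz": 0,"wx": 0,"wy": 0,"wz": 0,"jaw": 1},{"tx": 1.5,"ty": 0,"tz": 0,"wx": 0,"wy": 0,"wz": 0,"jaw": 1},{"tx": 0.83,"ty": 0,"tz": 0,"wx": 0,"wy": 0,"wz": 0,"jaw": 1},{"tx": 0,"ty": 0,"tz": 0,"wx": 0,"wy": 0,"wz": 0,"jaw": 0},{"tx": 0,"ty": 0,"tz": 0,"wx": 0,"wy": 0,"wz": 0,"jaw": -0.3},{"tx": 0,"ty": 0,"tz": 0,"wx": 0,"wy": 0,"wz": 0,"jaw": -0.45},{"tx": 0,"ty": 0,"tz": 0,"wx": 0,"wy": 0,"wz": 0,"jaw": -1},{"tx": 0,"ty": 0,"tz": 0,"wx": 0,"wy": 0,"wz": 0,"jaw": -1},{"tx": 0,"ty": 0,"tz": 0,"wx": 0,"wy": 0,"wz": 0,"jaw": -1},{"tx": 0,"ty": 0,"tz": 0,"wx": 0,"wy": 0,"wz": 0,"jaw": -1},{"tx": 0,"ty": 0,"tz": 0,"wx": 0,"wy": 0,"wz": 0,"jaw": -1}]}}

```text
time: 8.1
tool_pos: [469.5, -199.6, 122.0]
tcp_rot: [-2.446, 1.571, -0.946]
contact_force: [-0.9, 0.5, -0.6]
grip_width: 32.8
```

Run:
```python
from h import *
o=readout.get_obs();print(o["tool_pos"],o["contact_force"],o["grip_width"],o["moment"])
im=imaging.capture("wrist");cv2.imwrite("pics/w5.png",im)
cv2.imwrite('pics/w5c.png',cv2.resize(im[150:350,220:430],None,fx=3,fy=3,interpolation=cv2.INTER_CUBIC))
```

```text
[ 469.47896555 -199.58759401  121.95995115] [-0.85727376  0.45051069 -0.55569962] 32.751374027156224 [ 0.0969885  -0.1596047  -0.00558514]
```

View pics/w5c.png

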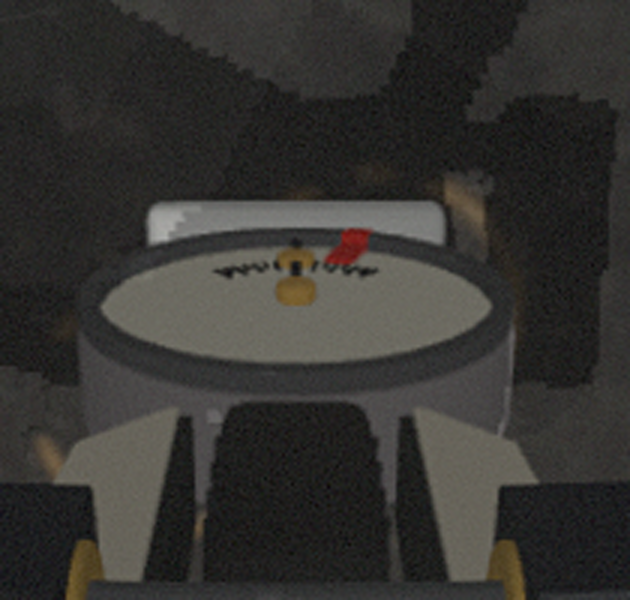

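>>> {"fn": "arm_command", "kwargs": {"plan": [{"tx": 0,"ty": 0,"tz": 0,"wx": 0,"wy": 0,"wz": 0,"jaw": -1},{"tx": 0,"ty": 0,"tz": 0,"wx": 0,"wy": 0,"wz": 0,"jaw": -1},{"tx": 0,"ty": 0,"tz": 0,"wx": 0,"wy": 0,"wz": 0,"jaw": -1},{"tx": 0,"ty": 0,"tz": 0,"wx": 0,"wy": 0,"wz": 0,"jaw": -1}]}}

```text
time: 8.55
tool_pos: [469.5, -199.5, 121.9]
tcp_rot: [-2.934, 1.571, -1.434]
contact_force: [-0.2, 0.4, -0.1]
grip_width: 23.8
```

Run:
```python
from h import *
o=readout.get_obs();print(o["tool_pos"],o["contact_force"],o["grip_width"],o["moment"])
o=dict(o)
im=imaging.capture("wrist");cv2.imwrite("pics/w6.png",im)
x0,y0,k=260,200,6
cv2.imwrite('pics/w6c.png',cv2.resize(im[y0:y0+70,x0:x0+130],None,fx=k,fy=k,interpolation=cv2.INTER_CUBIC))
```

```text
[ 469.47715517 -199.54728306  121.91357951] [-0.23448666  0.41479407 -0.07853857] 23.776130508552363 [ 0.1169838  -0.22608714  0.02845974]
```

View pics/w6c.png

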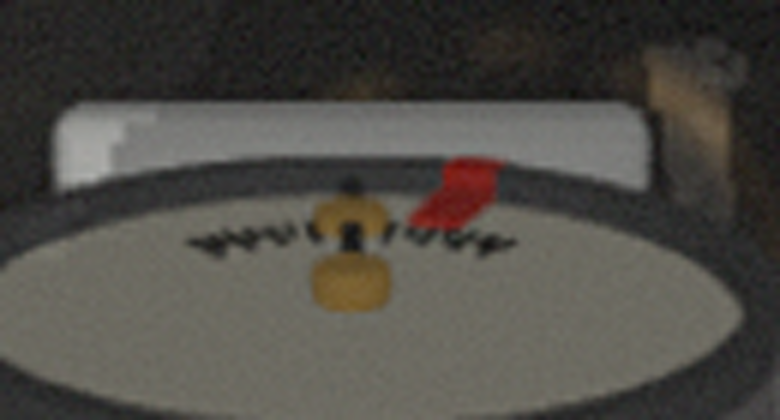

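```bash
cat >> h.py <<'E'
def dial(o,th,r,xo,dz=118+3,dx=0,dy=0):
    # gauge axes in tool frame: gauge z=-tool x, gauge y=tool z, gauge x=-tool y ; grip: foot dz ahead of TCP
    A=rpy(o["tcp_rot"]);gx,gy,gz=-A[:,1],A[:,2],-A[:,0]
    foot=np.array(o["tool_pos"])-gz*dz+gx*dx+gy*dy
    th=np.atleast_1d(th)[:,None]
    return foot+gz*52+gx*xo+r*(gy*np.sin(th)-gz*np.cos(th))
E
python3 - <<'E'
from h import *
o=readout.get_obs();dz=121.9
for xo in(-11,-13):
  for r in (26,34,37):
    p=proj('wrist',dial(o,np.array([0,.2,.25,.3,.36]),r,xo,dz),o)
    print(xo,r,((p-[260,200])*6).round(0).tolist())
print(((proj('wrist',dial(o,0,0,-14,dz),o)-[260,200])*6))
E
```

```text
-11 26 [[342.0, 227.0], [389.0, 228.0], [401.0, 229.0], [412.0, 230.0], [426.0, 232.0]]
-11 34 [[342.0, 205.0], [402.0, 207.0], [417.0, 208.0], [432.0, 209.0], [449.0, 211.0]]
-11 37 [[342.0, 198.0], [407.0, 200.0], [423.0, 201.0], [438.0, 202.0], [457.0, 204.0]]
-13 26 [[342.0, 210.0], [389.0, 211.0], [401.0, 212.0], [413.0, 213.0], [426.0, 214.0]]
-13 34 [[342.0, 189.0], [402.0, 190.0], [417.0, 191.0], [432.0, 192.0], [449.0, 194.0]]
-13 37 [[342.0, 181.0], [407.0, 183.0], [423.0, 184.0], [439.0, 185.0], [457.0, 187.0]]
[[341.43994611 278.54720608]]
```

>>> {"fn": "arm_command", "kwargs": {"plan": [{"tx": -0.5,"ty": 0,"tz": 0,"wx": 0,"wy": 0,"wz": 0,"jaw": -1},{"tx": -1.5,"ty": 0,"tz": 0,"wx": 0,"wy": 0,"wz": 0,"jaw": -1},{"tx": -2,"ty": 0,"tz": 0,"wx": -0.035,"wy": 0,"wz": 0,"jaw": -1},{"tx": -2,"ty": 0,"tz": 0,"wx": -0.035,"wy": 0,"wz": 0,"jaw": -1},{"tx": -2,"ty": 0,"tz": 0,"wx": 0,"wy": 0,"wz": 0,"jaw": -1},{"tx": -1.5,"ty": 0,"tz": 0,"wx": 0,"wy": 0,"wz": 0,"jaw": -1},{"tx": -0.7,"ty": 0,"tz": 0,"wx": 0,"wy": 0,"wz": 0,"jaw": -1},{"tx": 0,"ty": 0,"tz": 0,"wx": 0,"wy": 0,"wz": 0,"jaw": -1}]}}

```text
time: 9.4
tool_pos: [469.6, -199.6, 224.5]
tcp_rot: [-2.179, 1.57, -0.609]
contact_force: [-0.5, 0.2, -3.0]
grip_width: 23.8
```

Run:
```python
from h import *
im2=imaging.capture("side")
cv2.imwrite("pics/s7.png",cv2.resize(im2[180:380,220:440],None,fx=3,fy=3,interpolation=cv2.INTER_CUBIC))
o=readout.get_obs();print(o["tool_pos"],o["contact_force"],o["grip_width"])
move([530,145.5,222])
```

```text
[ 469.29324555 -199.41563054  223.64849596] [ 0.13916864 -0.92325344 -2.96301523] 23.85642399084577
shift cm [ 0.17 -6.05 34.5 ] rot [-0.0007  0.0001 -0.0003] n 7.0
```

View pics/s7.png

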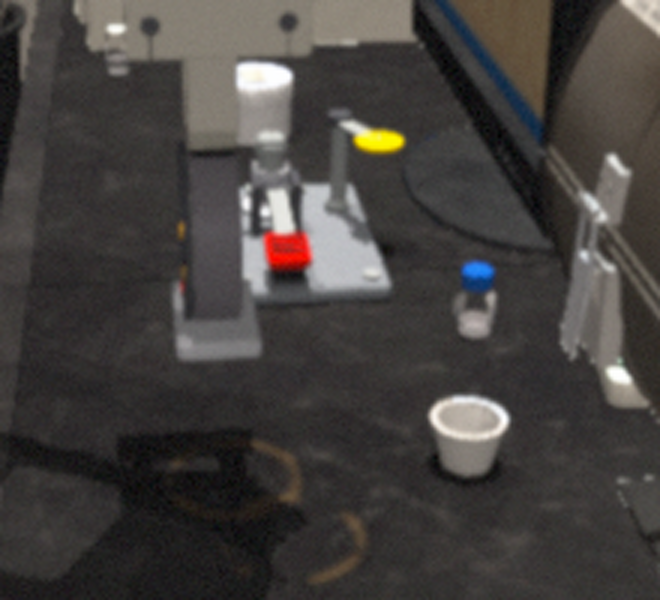

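>>> {"fn": "arm_command", "kwargs": {"plan": [{"tx": 0.0,"ty": -0.25,"tz": 1.4,"wx": 0,"wy": 0,"wz": 0,"jaw": -1},{"tx": 0.0,"ty": -0.5,"tz": 2.8,"wx": 0,"wy": 0,"wz": 0,"jaw": -1},{"tx": 0.0,"ty": -0.6,"tz": 3.5,"wx": 0,"wy": 0,"wz": 0,"jaw": -1},{"tx": 0.0,"ty": -0.6,"tz": 3.5,"wx": 0,"wy": 0,"wz": 0,"jaw": -1},{"tx": 0.0,"ty": -0.6,"tz": 3.5,"wx": 0,"wy": 0,"wz": 0,"jaw": -1},{"tx": 0.0,"ty": -0.6,"tz": 3.5,"wx": 0,"wy": 0,"wz": 0,"jaw": -1},{"tx": 0.0,"ty": -0.6,"tz": 3.5,"wx": 0,"wy": 0,"wz": 0,"jaw": -1},{"tx": 0.0,"ty": -0.6,"tz": 3.5,"wx": 0,"wy": 0,"wz": 0,"jaw": -1},{"tx": 0.0,"ty": -0.6,"tz": 3.5,"wx": 0,"wy": 0,"wz": 0,"jaw": -1},{"tx": 0.0,"ty": -0.5,"tz": 2.6,"wx": 0,"wy": 0,"wz": 0,"jaw": -1},{"tx": 0.0,"ty": -0.4,"tz": 1.8,"wx": 0,"wy": 0,"wz": 0,"jaw": -1},{"tx": 0.0,"ty": -0.2,"tz": 0.9,"wx": 0,"wy": 0,"wz": 0,"jaw": -1},{"tx": 0,"ty": 0,"tz": 0,"wx": 0,"wy": 0,"wz": 0,"jaw": -1},{"tx": 0,"ty": 0,"tz": 0,"wx": 0,"wy": 0,"wz": 0,"jaw": -1}]}}

```text
time: 10.85
tool_pos: [529.8, 140.0, 223.4]
tcp_rot: [2.092, 1.569, -2.621]
contact_force: [-0.3, 0.5, -3.9]
grip_width: 23.9
```

Run:
```python
from h import *
print(onz('side',(310.7,224.5),71))
im=imaging.capture("wrist");cv2.imwrite("pics/w8.png",im)
im2=imaging.capture("side")
cv2.imwrite("pics/s8.png",cv2.resize(im2[140:300,220:440],None,fx=3.6,fy=3.6,interpolation=cv2.INTER_CUBIC))
im2=imaging.capture("scene")
cv2.imwrite("pics/c8.png",cv2.resize(im2[170:320,220:400],None,fx=4,fy=4,interpolation=cv2.INTER_CUBIC))
o=readout.get_obs();print(o["time"],o["tool_pos"],o["contact_force"],o["grip_width"],o["joint_positions"])
move([530,145.5,198])
```

```text
[532.73394108 140.44803891  71.        ]
11.0 [530.13742983 139.49266946 223.85974072] [-0.78446697  0.49608912 -3.14514094] 23.65572575053165 [ 1.17627857e-01  4.05032638e-01  1.49926822e+00 -3.09072441e-04
  1.23757990e+00 -1.45100913e+00]
shift cm [2.59 0.01 0.6 ] rot [-0.0021 -0.0003 -0.0003] n 0.5
```

View pics/w8.png

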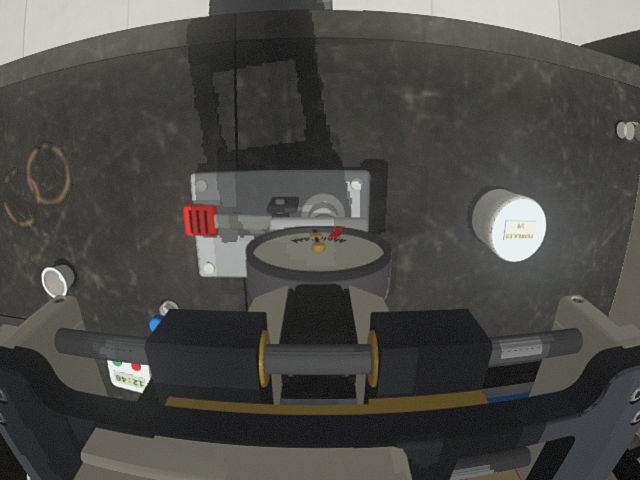

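View pics/s8.png

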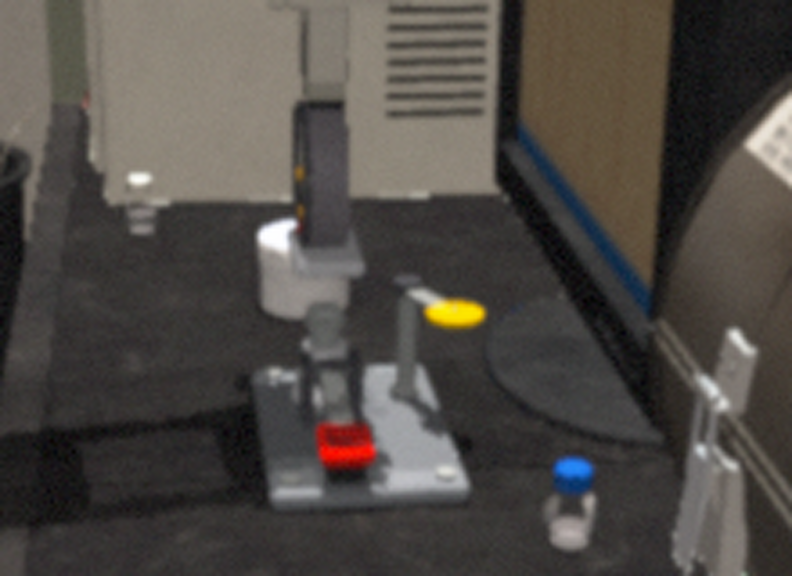

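View pics/c8.png

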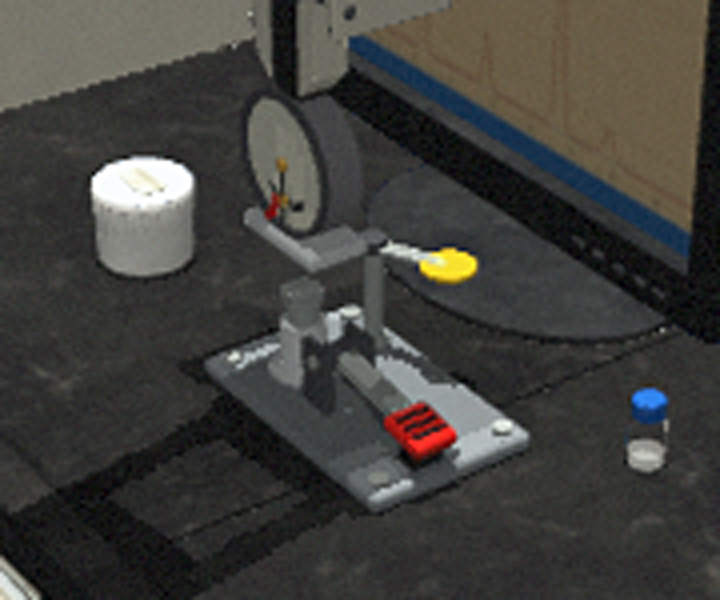

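Run:
```python
from h import *
o=readout.get_obs()
print(onz('scene',(295.5,242),72), onz('scene',(295.5,242),70))
for uv,z in (((191.5,185),12),((369.5,185),12),((199,221),37),((323,206),46)): print(uv,onz('wrist',uv,z,o).round(1))
```

```text
[525.82140596 137.5108133   72.        ] [527.63512525 140.28665224  70.        ]
(191.5, 185) [501.1  15.5  12. ]
(369.5, 185) [503.3 189.3  12. ]
(199, 221) [531.4  28.9  37. ]
(323, 206) [516.3 144.5  46. ]
```

>>> {"fn": "arm_command", "kwargs": {"plan": [{"tx": 0.8,"ty": 0.05,"tz": 0.28,"wx": 0,"wy": 0,"wz": 0,"jaw": -1},{"tx": 0.9,"ty": 0,"tz": 0,"wx": 0,"wy": 0,"wz": 0,"jaw": -1},{"tx": 0.7,"ty": 0,"tz": 0,"wx": 0,"wy": 0,"wz": 0,"jaw": -1},{"tx": 0.4,"ty": 0,"tz": 0,"wx": 0,"wy": 0,"wz": 0,"jaw": -1},{"tx": 0.1,"ty": 0,"tz": 0,"wx": 0,"wy": 0,"wz": 0,"jaw": -1},{"tx": 0.1,"ty": 0,"tz": 0,"wx": 0,"wy": 0,"wz": 0,"jaw": -1},{"tx": 0.1,"ty": 0,"tz": 0,"wx": 0,"wy": 0,"wz": 0,"jaw": -1},{"tx": 0.1,"ty": 0,"tz": 0,"wx": 0,"wy": 0,"wz": 0,"jaw": -1},{"tx": 0,"ty": 0,"tz": 0,"wx": 0,"wy": 0,"wz": 0,"jaw": -1},{"tx": 0,"ty": 0,"tz": 0,"wx": 0,"wy": 0,"wz": 0,"jaw": -1},{"tx": 0,"ty": 0,"tz": 0,"wx": 0,"wy": 0,"wz": 0,"jaw": -1}]}}

```text
time: 12.1
tool_pos: [529.8, 143.2, 192.2]
tcp_rot: [-1.724, 1.57, -0.154]
contact_force: [-1.3, 0.0, 1.7]
grip_width: 23.7
```

Run:
```python
from h import *
o=readout.get_obs();print(o["time"],o["tool_pos"],o["contact_force"],o["grip_width"],o["moment"])
im=imaging.capture("wrist");cv2.imwrite("pics/w9.png",im)
x0,y0,k=240,170,5
cv2.imwrite('pics/w9c.png',cv2.resize(im[y0:y0+120,x0:x0+160],None,fx=k,fy=k,interpolation=cv2.INTER_CUBIC))
im2=imaging.capture("side")
cv2.imwrite("pics/s9.png",cv2.resize(im2[160:300,260:400],None,fx=4,fy=4,interpolation=cv2.INTER_CUBIC))
```

```text
12.1 [529.83026884 143.21069398 192.20236461] [-1.34460126  0.04963877  1.6969489 ] 23.695009648669586 [-0.0124888   0.23113701 -0.04709144]
```

View pics/w9c.png

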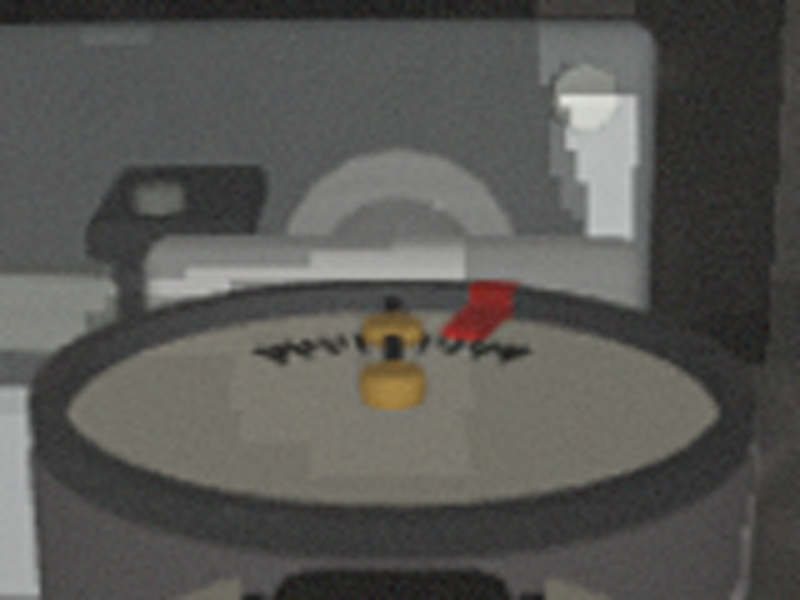

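View pics/s9.png

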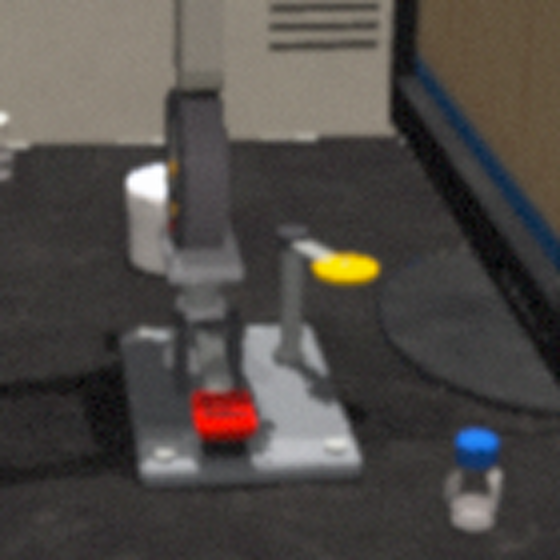

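>>> {"fn": "arm_command", "kwargs": {"plan": [{"tx": 0.006,"ty": 0,"tz": 0.366,"wx": 0,"wy": 0.03,"wz": 0,"jaw": -1},{"tx": 0.006,"ty": 0,"tz": 0.366,"wx": 0,"wy": 0.03,"wz": 0,"jaw": -1},{"tx": 0.006,"ty": 0,"tz": 0.366,"wx": 0,"wy": 0.03,"wz": 0,"jaw": -1},{"tx": 0.006,"ty": 0,"tz": 0.366,"wx": 0,"wy": 0.03,"wz": 0,"jaw": -1},{"tx": 0.006,"ty": 0,"tz": 0.366,"wx": 0,"wy": 0.03,"wz": 0,"jaw": -1},{"tx": 0.006,"ty": 0,"tz": 0.366,"wx": 0,"wy": 0.03,"wz": 0,"jaw": -1},{"tx": 0.006,"ty": 0,"tz": 0.366,"wx": 0,"wy": 0.03,"wz": 0,"jaw": -1},{"tx": 0.006,"ty": 0,"tz": 0.366,"wx": 0,"wy": 0.03,"wz": 0,"jaw": -1},{"tx": 0.006,"ty": 0,"tz": 0.366,"wx": 0,"wy": 0.03,"wz": 0,"jaw": -1},{"tx": 0.006,"ty": 0,"tz": 0.366,"wx": 0,"wy": 0.03,"wz": 0,"jaw": -1},{"tx": 0,"ty": 0,"tz": 0,"wx": 0,"wy": 0,"wz": 0,"jaw": -1},{"tx": 0,"ty": 0,"tz": 0,"wx": 0,"wy": 0,"wz": 0,"jaw": -1},{"tx": 0,"ty": 0,"tz": 0,"wx": 0,"wy": 0,"wz": 0,"jaw": -1},{"tx": 0,"ty": 0,"tz": 0,"wx": 0,"wy": 0,"wz": 0,"jaw": -1},{"tx": 0,"ty": 0,"tz": 0,"wx": 0,"wy": 0,"wz": 0,"jaw": -1},{"tx": 0,"ty": 0,"tz": 0,"wx": 0,"wy": 0,"wz": 0,"jaw": -1},{"tx": 0,"ty": 0,"tz": 0,"wx": 0,"wy": 0,"wz": 0,"jaw": -1},{"tx": 0,"ty": 0,"tz": 0,"wx": 0,"wy": 0,"wz": 0,"jaw": -1}]}}

```text
time: 14.0
tool_pos: [530.0, 179.9, 186.5]
tcp_rot: [-3.139, 1.273, -1.569]
contact_force: [0.4, 5.5, 0.9]
grip_width: 23.8
```

```bash
cat > look.py <<'E'
from h import *
import sys
t=sys.argv[1]
o=readout.get_obs();A=rpy(o["tcp_rot"]);z=-A[:,0]
print(o["time"],o["tool_pos"].round(1),o["contact_force"].round(2),o["grip_width"].round(1),o["moment"].round(2),"lean",np.arctan2(z[1],z[2]).round(4),"x-lean",z[0].round(4),"foot",(o["tool_pos"]-121.9*z).round(1))
im=imaging.capture("wrist");cv2.imwrite(f"pics/w{t}.png",im)
x0,y0,k=265,190,7
cv2.imwrite(f'pics/w{t}c.png',cv2.resize(im[y0:y0+80,x0:x0+110],None,fx=k,fy=k,interpolation=cv2.INTER_CUBIC))
im2=imaging.capture("scene");cv2.imwrite(f"pics/c{t}.png",cv2.resize(im2[185:265,240:360],None,fx=6,fy=6,interpolation=cv2.INTER_CUBIC))
E
python3 look.py 10
```

```text
Traceback (most recent call last):
  File "look.py", line 5, in <module>
    print(o["time"],o["tool_pos"].round(1),o["contact_force"].round(2),o["grip_width"].round(1),o["moment"].round(2),"lean",np.arctan2(z[1],z[2]).round(4),"x-lean",z[0].round(4),"foot",(o["tool_pos"]-121.9*z).round(1))
                                                                       ^^^^^^^^^^^^^^^^^^^^^
AttributeError: 'float' object has no attribute 'round'
```

```bash
sed -i 's/o\["grip_width"\].round(1)/o["grip_width"]/' look.py; python3 look.py 10
```

```text
14.0 [530.  179.9 186.5] [0.4  5.51 0.91] 23.80518619263316 [ 1.65 -0.24  0.03] lean 0.2982 x-lean -0.0006 foot [530.  144.1  70. ]
```

View pics/w10c.png

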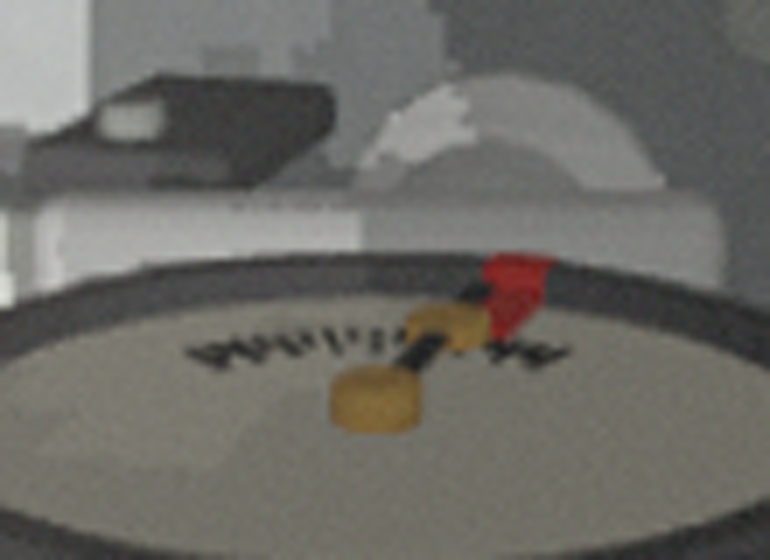

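View pics/c10.png

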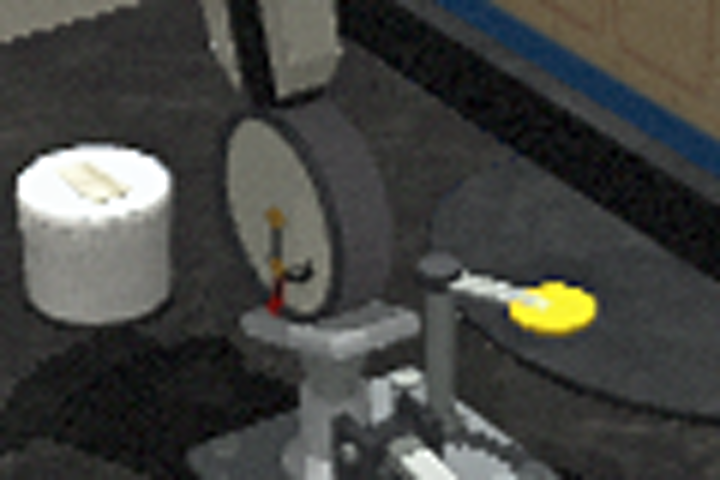

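Run:
```python
from h import *
o=dict(readout.get_obs())
im=cv2.imread('pics/w10.png');k=7;x0,y0=265,190
def px(th,r,xo): return (proj('wrist',dial(o,th,r,xo,121.9),o)-[x0,y0])*k
for xo in(-8,-9,-10,-11,-12,-13,-14): print(xo,"knob",px(0,0,xo).round(0).tolist(),[(r,px(np.array([.298,.36,.42]),r,xo).round(0).tolist()) for r in (28,34,40)], 'ring bottom',px(np.array([-.3,0]),39,xo).round(0).tolist(),px(np.array([-.3,0]),43,xo).round(0).tolist())
```

```text
-8 knob [[367.0, 461.0]] [(28, [[455.0, 362.0], [472.0, 363.0], [489.0, 366.0]]), (34, [[471.0, 343.0], [492.0, 345.0], [512.0, 348.0]]), (40, [[487.0, 325.0], [511.0, 328.0], [534.0, 330.0]])] ring bottom [[251.0, 328.0], [368.0, 323.0]] [[241.0, 317.0], [368.0, 311.0]]
-9 knob [[367.0, 450.0]] [(28, [[455.0, 352.0], [472.0, 353.0], [489.0, 355.0]]), (34, [[471.0, 333.0], [492.0, 335.0], [512.0, 338.0]]), (40, [[487.0, 316.0], [511.0, 318.0], [534.0, 321.0]])] ring bottom [[251.0, 319.0], [368.0, 313.0]] [[241.0, 307.0], [368.0, 301.0]]
-10 knob [[367.0, 438.0]] [(28, [[455.0, 341.0], [472.0, 343.0], [489.0, 345.0]]), (34, [[471.0, 323.0], [492.0, 325.0], [512.0, 328.0]]), (40, [[487.0, 306.0], [511.0, 308.0], [534.0, 311.0]])] ring bottom [[251.0, 309.0], [368.0, 304.0]] [[241.0, 298.0], [368.0, 292.0]]
-11 knob [[367.0, 427.0]] [(28, [[455.0, 331.0], [472.0, 333.0], [489.0, 335.0]]), (34, [[471.0, 313.0], [492.0, 315.0], [512.0, 318.0]]), (40, [[487.0, 296.0], [511.0, 299.0], [534.0, 301.0]])] ring bottom [[251.0, 299.0], [368.0, 294.0]] [[240.0, 288.0], [368.0, 282.0]]
-12 knob [[367.0, 416.0]] [(28, [[455.0, 321.0], [473.0, 323.0], [489.0, 325.0]]), (34, [[471.0, 303.0], [492.0, 306.0], [512.0, 308.0]]), (40, [[487.0, 286.0], [511.0, 289.0], [534.0, 291.0]])] ring bottom [[250.0, 289.0], [368.0, 284.0]] [[240.0, 278.0], [368.0, 273.0]]
-13 knob [[367.0, 405.0]] [(28, [[455.0, 311.0], [473.0, 313.0], [490.0, 315.0]]), (34, [[472.0, 294.0], [493.0, 296.0], [513.0, 298.0]]), (40, [[487.0, 277.0], [511.0, 279.0], [535.0, 282.0]])] ring bottom [[250.0, 280.0], [368.0, 274.0]] [[240.0, 269.0], [368.0, 263.0]]
-14 knob [[367.0, 394.0]] [(28, [[455.0, 301.0], [473.0, 303.0], [490.0, 305.0]]), (34, [[472.0, 284.0], [493.0, 286.0], [513.0, 288.0]]), (40, [[487.0, 267.0], [512.0, 269.0], [535.0, 272.0]])] ring bottom [[250.0, 270.0], [368.0, 265.0]] [[240.0, 259.0], [368.0, 254.0]]
```

Run:
```python
from h import *
def red(im):
    h=im.astype(int);b,g,r=h[...,0],h[...,1],h[...,2]
    return (r>90)&(r>2.2*g)&(r>2.2*b)
ths=np.array([.28,.3,.32,.34,.36,.38])
# c8
o8=dict(tool_pos=np.array([530.1,139.5,223.8]),tcp_rot=R.from_matrix(RT).as_euler('xyz'))
o10=dict(readout.get_obs())
for n,o,k,off,box in (('c8',o8,4,(220,170),(230,180,320,230)),('c10',o10,6,(240,185),(230,260,330,330))):
    im=cv2.imread(f'pics/{n}.png');x1,y1,x2,y2=box
    m=red(im[y1:y2,x1:x2]);ys,xs=np.nonzero(m);print(n,'red centroid',(xs.mean()+x1).round(1),(ys.mean()+y1).round(1),len(xs),xs.min()+x1,xs.max()+x1,ys.min()+y1,ys.max()+y1)
    px=lambda t,r,xo:((proj('scene',dial(o,t,r,xo,121.9))-off)*k).round(1).tolist()
    print('knob',px(0,0,-13.5),'mark34',px(ths,34,-11),'r37',px(ths,37,-11.5))
    y,x=np.nonzero((im[...,2]>130)&(im[...,1]>80)&(im[...,0]<60)&(im[...,1]<0.8*im[...,2]));s=(x<330);print('bronze',x[s].mean(),y[s].mean(),x[s].min(),x[s].max(),y[s].min(),y[s].max())
```

```text
c8 red centroid 272.6 207.1 172 265 278 194 218
knob [[283.6, 164.4]] mark34 [[279.3, 208.1], [278.7, 207.3], [278.0, 206.5], [277.4, 205.7], [276.8, 204.9], [276.1, 204.1]] r37 [[277.9, 212.2], [277.2, 211.4], [276.5, 210.5], [275.8, 209.6], [275.1, 208.8], [274.4, 207.9]]
bronze 282.2 167.8 280 285 160 199
c10 red centroid 274.4 304.9 123 268 282 299 313
knob [[278.0, 216.5]] mark34 [[286.7, 293.2], [285.7, 292.5], [284.7, 291.7], [283.8, 290.9], [282.8, 290.1], [281.8, 289.3]] r37 [[285.9, 300.4], [284.8, 299.6], [283.7, 298.8], [282.7, 297.9], [281.6, 297.1], [280.6, 296.1]]<sys>:0: UserWarning: Gimbal lock detected. Setting third angle to zero since it is not possible to uniquely determine all angles.
<stdin>:14: RuntimeWarning: Mean of empty slice.
  ret = ret.dtype.type(ret / rcount)
Traceback (most recent call last):
ValueError: zero-size array to reduction operation minimum which has no identity
```

>>> {"fn": "arm_command", "kwargs": {"plan": [{"tx": 0.005,"ty": 0,"tz": 0.274,"wx": 0,"wy": 0.0225,"wz": 0,"jaw": -1},{"tx": 0.005,"ty": 0,"tz": 0.274,"wx": 0,"wy": 0.0225,"wz": 0,"jaw": -1},{"tx": 0,"ty": 0,"tz": 0,"wx": 0,"wy": 0,"wz": 0,"jaw": -1},{"tx": 0,"ty": 0,"tz": 0,"wx": 0,"wy": 0,"wz": 0,"jaw": -1},{"tx": 0,"ty": 0,"tz": 0,"wx": 0,"wy": 0,"wz": 0,"jaw": -1},{"tx": 0,"ty": 0,"tz": 0,"wx": 0,"wy": 0,"wz": 0,"jaw": -1},{"tx": 0,"ty": 0,"tz": 0,"wx": 0,"wy": 0,"wz": 0,"jaw": -1},{"tx": 0,"ty": 0,"tz": 0,"wx": 0,"wy": 0,"wz": 0,"jaw": -1},{"tx": 0,"ty": 0,"tz": 0,"wx": 0,"wy": 0,"wz": 0,"jaw": -1},{"tx": 0,"ty": 0,"tz": 0,"wx": 0,"wy": 0,"wz": 0,"jaw": -1},{"tx": 0,"ty": 0,"tz": 0,"wx": 0,"wy": 0,"wz": 0,"jaw": -1},{"tx": 0,"ty": 0,"tz": 0,"wx": 0,"wy": 0,"wz": 0,"jaw": -1},{"tx": 0,"ty": 0,"tz": 0,"wx": 0,"wy": 0,"wz": 0,"jaw": -1},{"tx": 0,"ty": 0,"tz": 0,"wx": 0,"wy": 0,"wz": 0,"jaw": -1},{"tx": 0,"ty": 0,"tz": 0,"wx": 0,"wy": 0,"wz": 0,"jaw": -1}]}}

```text
time: 15.6
tool_pos: [529.8, 184.5, 184.6]
tcp_rot: [-3.141, 1.226, -1.571]
contact_force: [0.4, 4.1, 2.2]
grip_width: 24.1
```

```bash
python3 look.py 11
```

```text
15.6 [529.8 184.5 184.6] [0.4  4.06 2.19] 24.131134296425827 [ 1.24 -0.43  0.14] lean 0.345 x-lean 0.0001 foot [529.8 143.2  69.9]
```

View pics/w11c.png

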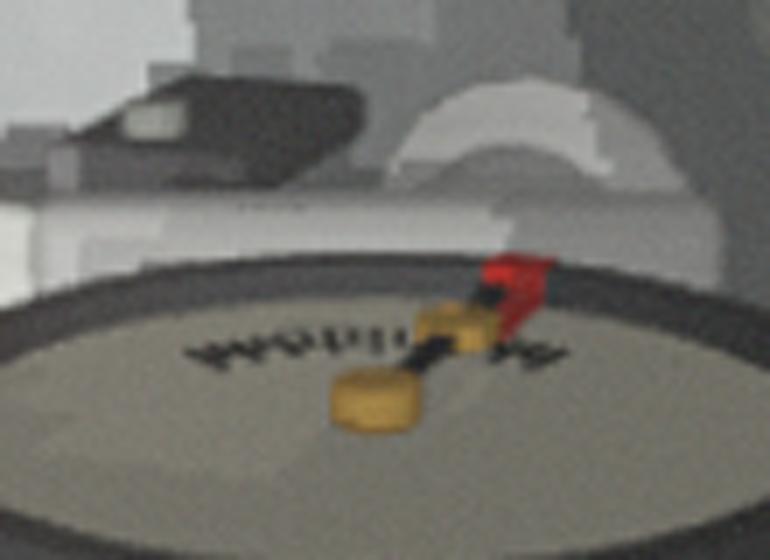

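View pics/c11.png

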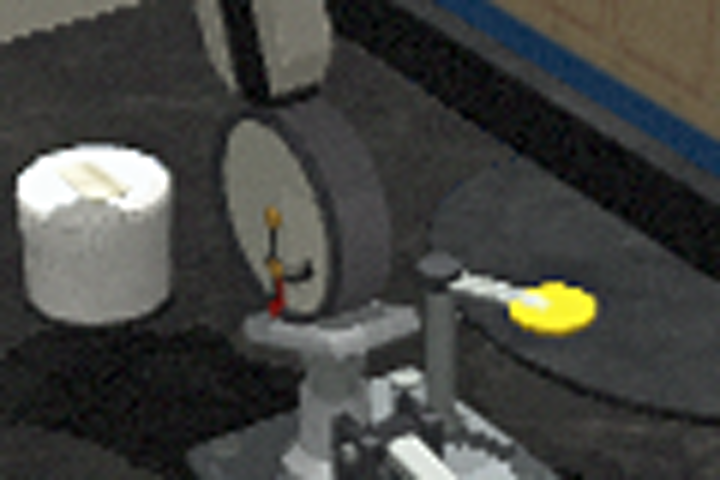

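>>> {"fn": "arm_command", "kwargs": {"plan": [{"tx": 0,"ty": 0,"tz": 0.1,"wx": 0,"wy": 0.008,"wz": 0,"jaw": -1},{"tx": 0,"ty": 0,"tz": 0,"wx": 0,"wy": 0,"wz": 0,"jaw": -1},{"tx": 0,"ty": 0,"tz": 0,"wx": 0,"wy": 0,"wz": 0,"jaw": -1},{"tx": 0,"ty": 0,"tz": 0,"wx": 0,"wy": 0,"wz": 0,"jaw": -1},{"tx": 0,"ty": 0,"tz": 0,"wx": 0,"wy": 0,"wz": 0,"jaw": -1},{"tx": 0,"ty": 0,"tz": 0,"wx": 0,"wy": 0,"wz": 0,"jaw": -1},{"tx": 0,"ty": 0,"tz": 0,"wx": 0,"wy": 0,"wz": 0,"jaw": -1},{"tx": 0,"ty": 0,"tz": 0,"wx": 0,"wy": 0,"wz": 0,"jaw": -1},{"tx": 0,"ty": 0,"tz": 0,"wx": 0,"wy": 0,"wz": 0,"jaw": -1},{"tx": 0,"ty": 0,"tz": 0,"wx": 0,"wy": 0,"wz": 0,"jaw": -1},{"tx": 0,"ty": 0,"tz": 0,"wx": 0,"wy": 0,"wz": 0,"jaw": -1},{"tx": 0,"ty": 0,"tz": 0,"wx": 0,"wy": 0,"wz": 0,"jaw": -1},{"tx": 0,"ty": 0,"tz": 0,"wx": 0,"wy": 0,"wz": 0,"jaw": -1},{"tx": 0,"ty": 0,"tz": 0,"wx": 0,"wy": 0,"wz": 0,"jaw": -1},{"tx": 0,"ty": 0,"tz": 0,"wx": 0,"wy": 0,"wz": 0,"jaw": -1}]}}

```text
time: 17.2
tool_pos: [529.8, 185.4, 184.3]
tcp_rot: [-3.141, 1.218, -1.571]
contact_force: [2.3, 4.1, 2.6]
grip_width: 24.0
```

```bash
python3 look.py 12
python3 - <<'E'
from h import *
o=dict(readout.get_obs());k=7
im=cv2.imread('pics/w12.png')
# overlay: pointer plane circle + mark outline at .34 (r28-39, plane -11), shifted by knob offset
big=cv2.resize(im[190:270,265:375],None,fx=k,fy=k,interpolation=cv2.INTER_CUBIC)
px=lambda t,r,xo:(proj('wrist',dial(o,t,r,xo,121.9),o)-[265,190])*k+[8,0]
for th,c in((.32,(255,0,0)),(.345,(0,255,0)),(.37,(255,255,0))):
    p=px(np.array([th]),28,-11)[0],px(np.array([th]),39,-11)[0],px(np.array([th]),39,-13.5)[0],px(np.array([th]),43,-13.5)[0]
    cv2.polylines(big,[np.array(p).astype(int)],False,c,1)
cv2.imwrite('pics/o12.png',np.hstack([big])[:,:770])
E
```

```text
17.2 [529.8 185.4 184.3] [2.26 4.06 2.58] 24.008476284589943 [ 1.31 -0.59  0.15] lean 0.3531 x-lean 0.0001 foot [529.8 143.2  69.9]
```

View pics/w12c.png

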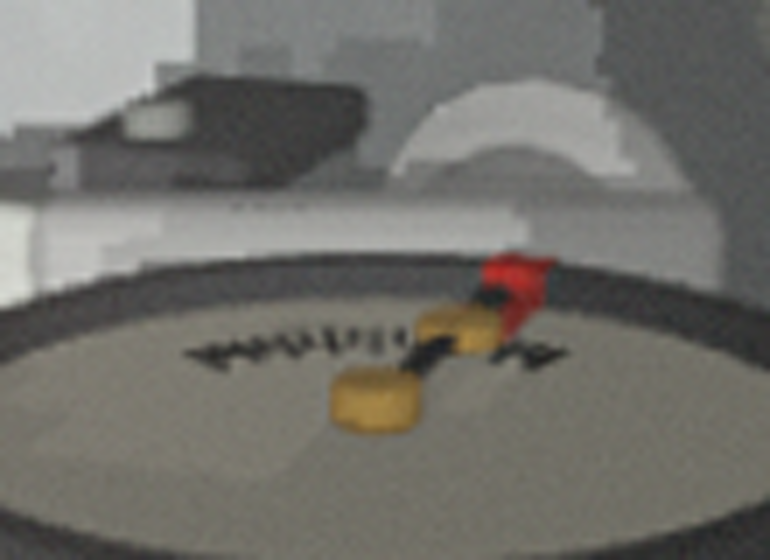

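View pics/o12.png

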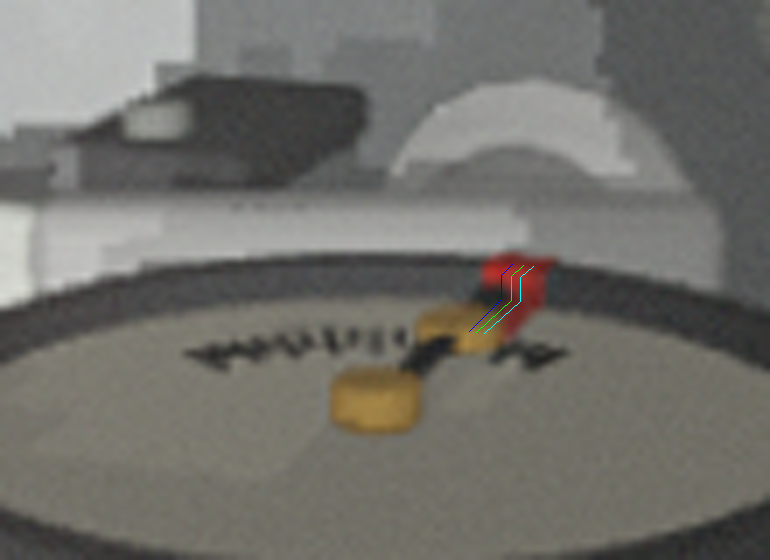

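```bash
python3 -c "
from h import *
print(bot.close_job())"
```

```text
the job is handed in; nothing more can be done
None
```

I pressed the lever until it latched, gripped the gauge by its post, and set it on the stud. I then leaned it left about 0.35 rad and handed the job in at about 17.2 s, still gripping. The hand-in gives no verdict, so the final result is not confirmed.

- **Lever and cover:** In the pictures the lever stayed down with the fingers clear, and the cover had swung off the stud.
- **Lift and upright contact:** The shoe was raised to about 100 mm. It then rested upright on the stud with about 4.7 N before I leaned it.
- **Final state:**
  - The tool's lean reads 0.353 rad.
  - The vertical load on the stud is about 5 N.
  - The shoe centre is about 4 mm from my estimate of the stud top and about 70 mm above the worktop.
- **Pointer and mark:** In the last wrist picture the pointer tip lies on the red mark, near 0.35 rad. The tip looked slightly short of the middle, by 1 mm or less against the 3 mm allowed.

**Checks that disagreed:**
- The red mark's angle came out anywhere from 0.335 to 0.363 rad, depending on which part of the mark I measured.
- The scene camera was too coarse to settle the angle.
- The force reading shows about 4 N sideways to the left while leaning, which I did not explain.
- I last saw the vial, crucible and tin in place in pictures taken before the gauge touched the stud. I did not check the crucible and vial again after that.

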